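# Hang the strap former and hold the cam lift at its top

### The arm

A 6-joint arm with a two-finger parallel gripper is mounted at the origin on the work surface. World frame = base frame: x ahead of the robot, y to its left, z up, the work surface at z = 0. Lengths are in m, angles in rad, forces in N, time in s.
With the tool pointing down it reaches from about 0.275 to 0.825 m from the base axis. Payload 4.9 kg.
Tool frame: the origin (TCP) lies midway between the tips of the shut fingers; the grasp point (between the pads) lies 19 mm behind it; z points along the fingers, y is the line along which they close (so a half turn about z gives the same grasp; the last joint's range is limited). The gripper opens to 85 mm and grips with 20 to 120 N. Pads are 22 mm wide; open, the fingers measure 114 mm over their backs; the gripper's body (76 mm by 85 mm) begins 54 mm behind the grasp point. The pads swing forward as they close: fully open they stand 13 mm farther back than shut.
Start: joints at [-1.398, 0.326, -0.193, 1.052, 0, 1.437], TCP at [0.166, -0.524, 0.231] pointing down, gripper open.
Joint ranges: [-2.65, 2.65], [-0.97, 1.79], [-1.3, 1.35], [-1.93, 2.1], [-1.47, 1.37], [-3.14, 3.14]. Speed limits (rad/s): [2.57, 2.57, 3.14, 3.14, 3.14, 3.14].

### API

Orientations are given as a unit quaternion [w, x, y, z].
In Python, from bench import env, kinematics, get_image, calibration, order gives the robot as it stands. Calls block until the motion is done:
- env.movep(position, orientation): joint-space move of the TCP to a pose.
- env.move_linear(position, v=0.15, ori=None, force_limit=None): straight line of the TCP; ori=None keeps the orientation; v is the mean speed in m/s. With force_limit (N) it stops when the force on the tool has changed by that much, and returns True; else False.
- env.set_joints(angles): joint-space move.
- env.gripper_to(opening, grasp_force=None): finger opening in m; grasp_force is the grip in N (None keeps the last); returns when the fingers have stopped.
- env.dwell(seconds).
- kinematics.inverse_kinematics(position, orientation): joint angles nearest the present ones, or None.
- env.get_state(): the state.
- get_image(name): name is "scene" or "top" or "wrist"; returns the picture (400x640x3 uint8, red, green, blue); there is no depth.
- calibration(name): a dict with "camera_matrix" (3x3 intrinsics, pixels), "k1" (the pictures are not rectified: a ray, as slopes to the right and down, at radius r is drawn at 1 + k1 r^2 times it, then the intrinsics apply), "camera_from_world" (4x4, takes a point from world to camera coordinates); the wrist camera has in their place "mount" (4x4, takes a point from camera to tool coordinates, whose origin is the TCP and whose axes are the flange's). Camera axes: x right, y down, z forward; pixel columns grow to the right and rows downward; lengths in m; the calibration is good to about 2 mm. A picture is of the moment at which its call begins: read the wrist's pose just before it. calibration takes no time and is no camera call.
A pose or a line that the arm cannot do raises env.MotionError and nothing moves.
- order.finish_job(): hands the job in; it is judged then, once.
The state is a dict: "time": time; "qpos": joint angles; "joint_velocities": joint speeds; "effort": joint torques, N m; "tool_pos": TCP position; "tool_rot": TCP orientation; "force": force on the tool from outside, world axes, zero at the start; "moment": the same for the moment, N m; "opening": finger opening in m; "gripper_force": force on a finger pad.
Only numpy, scipy, OpenCV 4.12 (cv2) and the standard library are available. Lean on these libraries where they do the work, as an engineer would, in place of code of your own. Each camera call takes 0.05 s, during which the arm holds its last target. There are 200 camera calls.

### The job

Hang the U-shaped metal strap former over the bar of the check stand, a leg down either side, and let go of it. Then swing the cam lever straight up, where the bar is at its highest. It springs back if released, so finish while still holding the lever there, the former hanging freely; leave the other loose things where they are.

Things in the scene. Friction and masses are not known exactly. Their poses are not given: they have to be found in the camera images.
- former: Strap former: rigid aluminium inverted U, about 140 g, standing on its feet on the bench. 60 mm wide over its two legs (own x), 40 mm deep (own y, the way a bar passes through), 65 mm tall, wall 5 mm, inside 50 mm wide. Legs straight for the lower 35 mm, then a half-round top. Origin midway between the feet, at the underside; z up. Can be gripped across its legs from outside.
- former_crown (a point): Inside of the former's crown, 60 mm above its origin, midway along its depth: the spot that rests on the bar. Axes as the former's.
- stand: Check stand fixed to the bench: steel base plate 150 (x) by 290 (y) by 12 mm. A grey carriage on two rods (170 mm tall) in the middle carries the bar towards -y; the cam lever is on the +y side. Origin at bench level under the carriage; at yaw 0 x points away from the robot, y to its left. A 12 mm wide gauge post, 138 mm tall, stands beyond the bar's free end.
- bar: Carriage with the horizontal round steel bar, 20 mm thick, along the stand's y; 112 mm of it is free, from the carriage to a 28 mm collar at its end. It only rises as the cam turns, 12.7 mm from rest to top. At rest its origin and axes are the stand's.
- bar_top (a point): Top of the bar midway along its free length, 80 mm from the stand's origin along -y, 135 mm above the bench at rest. Axes as the stand's.
- lever_turn (a joint): Turn of the cam lever, rad, about an axis along the stand's +y, 55 mm above the stand's origin. 0 at rest: pointing to the stand's -x (the robot), 0.30 rad above level. Grows as it swings up; upright and bar highest at 1.27; beyond, to the stop at 2.1, the bar sinks again. A return spring pulls to 0 with 0.25 N m at rest, 0.55 N m at the top (5 N at the handle).
- lever: The steel cam lever with its eccentric disc and handle, as one body. Origin on its axis, 55 mm above the stand's origin; axes are the stand's at rest and turn with the lever.
- handle (a point): The lever's handle: round black grip, 16 mm thick, 70 mm long, along the stand's y, sticking out sideways (+y) from the lever arm like a crank. Origin at its middle: 110 mm from the lever's axis, 95 mm from the stand's origin along +y, 87 mm above the bench at rest, 165 mm when upright. The outer 60 mm are clear of the arm. Axes are the stand's at rest and turn with the lever.
- tin: Bystander: closed glue tin, 60 mm across, 75 mm tall; origin at its foot.
- heel: Bystander: round black rubber heel block, 60 mm across, 45 mm tall; origin at its foot.
- screwdriver: Bystander: screwdriver lying on the bench on the robot's left, about 200 mm long along its own x.
Things that resemble listed ones, but are neither listed nor needed, are in the scene too. Of the things that look like the former, the middle-sized one is meant.

How it is judged:
By the outcome, as a careful person would: the job done as asked, in the order asked, and still so for the second after the job is handed in, while the arm keeps its last pose, push and grip.
It also fails if it takes over 64 s, if anything falls off the work surface, if the arm or the gripper's body presses on something with over 40 N, if the wrist force passes 120 N, or if a joint passes its speed limit or range.

## Working session

There is one attempt and no reset: what is moved stays moved. The work goes in short steps, each a Python script; the robot and the scene stay as the last script left them, time stands still between calls to the robot, and variables do not carry over. Pictures are saved under pics/ and viewed, at most 10 in all, crops included, and the job is handed in when it is done.

```bash
mkdir -p pics; ls; python3 - <<'E'
from bench import env, get_image, calibration
import cv2
for n in ("scene","top"):
    im=get_image(n); cv2.imwrite(f"pics/{n}0.png",im[:,:,::-1]); c=calibration(n); print(n,c)
print(calibration("wrist")); s=env.get_state(); print(s["time"],s["tool_rot"])
E
```

```text
pics
scene {'camera_matrix': array([[406.8439886 ,   0.        , 318.25231906],
       [  0.        , 406.8439886 , 200.11972399],
       [  0.        ,   0.        ,   1.        ]]), 'k1': -0.06523495841907977, 'camera_from_world': array([[ 0.88182823,  0.4715596 , -0.00324232, -0.53846191],
       [ 0.40787951, -0.76615952, -0.49662248, -0.13739076],
       [-0.23667123,  0.43661325, -0.8679606 ,  1.22524856],
       [ 0.        ,  0.        ,  0.        ,  1.        ]])}
top {'camera_matrix': array([[499.52956616,   0.        , 326.89660531],
       [  0.        , 499.52956616, 199.46446887],
       [  0.        ,   0.        ,   1.        ]]), 'k1': -0.15798271332345115, 'camera_from_world': array([[-1.48585509e-02, -9.99886134e-01, -2.63488605e-03,
         6.31131585e-02],
       [-9.84396724e-01,  1.50903623e-02, -1.75315063e-01,
         5.75440965e-01],
       [ 1.75334862e-01, -1.11546039e-05, -9.84508855e-01,
         1.60150104e+00],
       [ 0.00000000e+00,  0.00000000e+00,  0.00000000e+00,
         1.00000000e+00]])}
{'camera_matrix': array([[298.52738556,   0.        , 315.23248134],
       [  0.        , 298.52738556, 199.44912554],
       [  0.        ,   0.        ,   1.        ]]), 'k1': 0.012366515432700554, 'mount': array([[ 7.69702514e-04, -9.52627258e-01, -3.04139301e-01,
         7.68669673e-02],
       [ 9.99999700e-01,  7.07968634e-04,  3.13251411e-04,
         1.84859557e-04],
       [-8.30907473e-05, -3.04139451e-01,  9.52627518e-01,
        -1.43493472e-01],
       [ 0.00000000e+00,  0.00000000e+00,  0.00000000e+00,
         1.00000000e+00]])}
0.1 [-7.68165199e-04  9.88256840e-01  1.52799961e-01 -5.10042007e-06]
```

View pics/scene0.png

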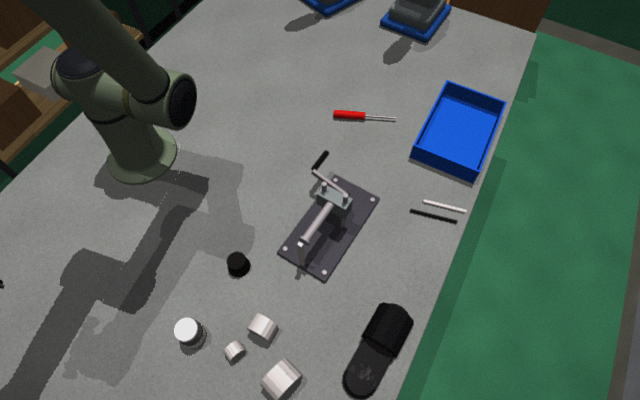

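View pics/top0.png

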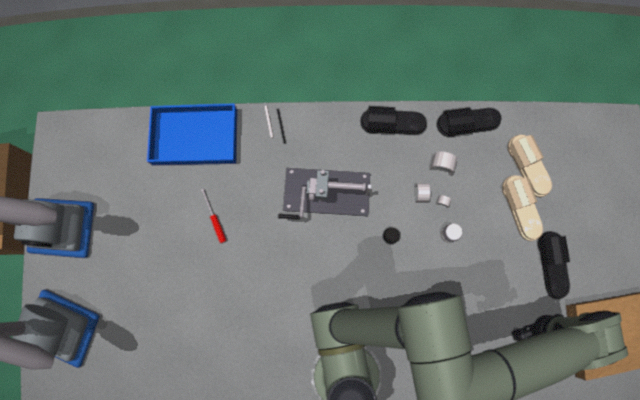

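The U-shaped candidates are a medium one at scene (262,327) / top (424,192), a small one at scene (234,350) / top (444,201), and a large one at scene (281,379) / top (444,161). The middle-sized one at top (424,192) is the one I want. The stand plate is at top (285–370, 168–215), with its handle at top (291,216).

```bash
cat > h.py <<'E'
import numpy as np, cv2
from bench import env, kinematics, get_image, calibration, order
from scipy.spatial.transform import Rotation as R
def rot(q): return R.from_quat(np.r_[q[1:],q[0]])
def quat(r): q=r.as_quat(); return np.r_[q[3],q[:3]]
def down(yaw): return quat(R.from_euler('z',yaw)*R.from_euler('x',np.pi))  # tool x at yaw, tool y at yaw-90deg
def cam(n,st=None):
    c=calibration(n); d=np.array([c["k1"],0,0,0,0.])
    if n=="wrist":
        T=np.eye(4); T[:3,:3]=rot(st[1]).as_matrix(); T[:3,3]=st[0]; M=np.linalg.inv(T@c["mount"])
    else: M=c["camera_from_world"]
    return c["camera_matrix"],d,M
def rays(n,px,st=None):
    K,d,M=cam(n,st); p=cv2.undistortPoints(np.array(px,float).reshape(-1,1,2),K,d)[:,0]
    D=np.c_[p,np.ones(len(p))]@M[:3,:3]; return -M[:3,:3].T@M[:3,3],D
def plane(n,px,z,st=None):
    o,D=rays(n,px,st); return o+D*((z-o[2])/D[:,2])[:,None]
def proj(n,P,st=None):
    K,d,M=cam(n,st); return cv2.projectPoints(np.array(P,float).reshape(-1,3),cv2.Rodrigues(M[:3,:3])[0],M[:3,3],K,d)[0][:,0]
def wrist(name):
    s=env.get_state(); st=(s["tool_pos"],s["tool_rot"]); im=get_image("wrist"); cv2.imwrite(f"pics/{name}.png",im[:,:,::-1])
    np.savez(f"pics/{name}.npz",p=st[0],q=st[1]); return st
def load(name): z=np.load(f"pics/{name}.npz"); return z["p"],z["q"]
E
python3 - <<'E'
from h import *
print(rot(env.get_state()["tool_rot"]).as_matrix().round(3))
print("former/small/large\n",plane("top",[(424,190),(444,199),(444,159)],.06).round(3))
print(plane("scene",[(262,322)],.06).round(3))
print("plate\n",plane("top",[(287,168),(371,172),(369,216),(283,211)],.012).round(3))
print("tin heel\n",plane("top",[(453,230)],.075).round(3),plane("top",[(391,235)],.045).round(3))
print("handle",plane("top",[(291,216)],.087).round(3))
im=get_image("top"); cv2.imwrite("pics/tc.png",cv2.resize(im[120:250,270:470,::-1],None,fx=4,fy=4,interpolation=cv2.INTER_CUBIC))
E
```

```text
[[ 0.953  0.302 -0.   ]
 [ 0.302 -0.953  0.002]
 [ 0.    -0.002 -1.   ]]
former/small/large
 [[ 0.602 -0.268  0.06 ]
 [ 0.57  -0.334  0.06 ]
 [ 0.707 -0.342  0.06 ]]
[[ 0.604 -0.258  0.06 ]]
plate
 [[ 0.695  0.19   0.012]
 [ 0.676 -0.098  0.012]
 [ 0.524 -0.087  0.012]
 [ 0.546  0.203  0.012]]
tin heel
 [[ 0.465 -0.355  0.075]] [[ 0.455 -0.155  0.045]]
handle [[0.518 0.171 0.087]]
```

View pics/tc.png

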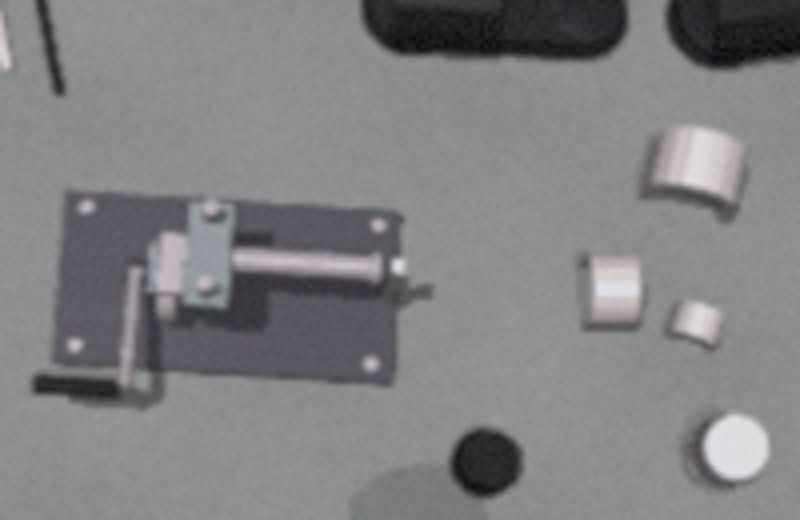

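```bash
python3 - <<'E'
from h import *
env.movep([.60,-.27,.25],down(0)); wrist("w1")
env.movep([.60,-.02,.30],down(0)); wrist("w2")
a=cv2.imread("pics/w1.png"); b=cv2.imread("pics/w2.png")
print(a.shape, env.get_state()["time"], proj("wrist",[.602,-.265,.06],load("w1")),proj("wrist",[.6,-.03,.135],load("w2")))
E
```

```text
(400, 640, 3) 3.075 [[309.44043115 172.63923749]] [[322.87606887 180.30056272]]
```

View pics/w1.png

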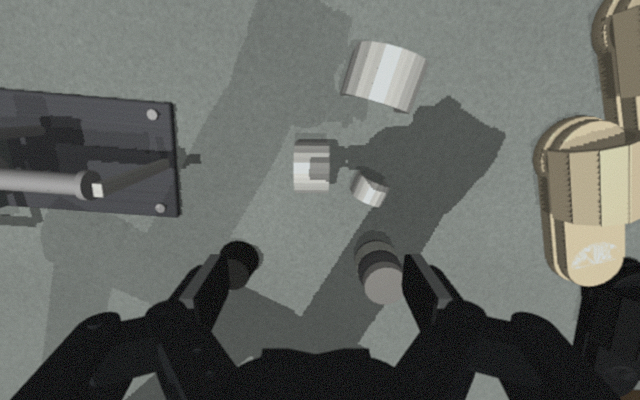

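View pics/w2.png

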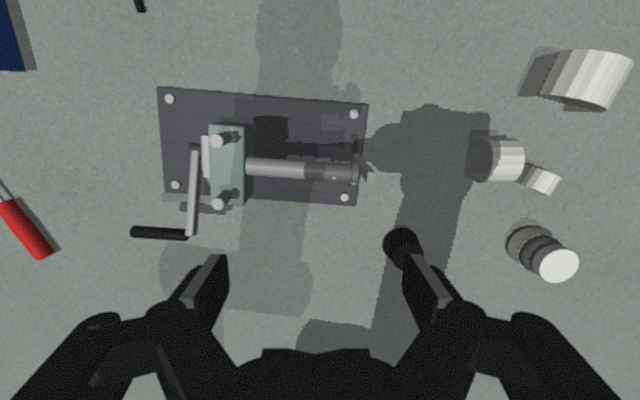

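w1 shows the medium former at (293–345, 138–192), the small one at (369,188), and the large one at (384,75). w2 shows the plate corners at about (158,87), (368,104), (356,206) and (165,195), with the bar at (247–357,168). I'll check the choice and its orientation in one close crop.

```bash
python3 - <<'E'
import cv2, numpy as np
f=lambda n,x,y,w,h:cv2.resize(cv2.imread(f"pics/{n}.png")[y:y+h,x:x+w],(400,300),interpolation=cv2.INTER_CUBIC)
cv2.imwrite("pics/c1.png",np.vstack([np.hstack([f("w1",270,110,100,75+25),f("w2",460,115,80,80)]),np.hstack([f("scene0",215,300,100,75),f("w2",150,80,240,180)])]))
E
```

```text
(no output)
```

View pics/c1.png

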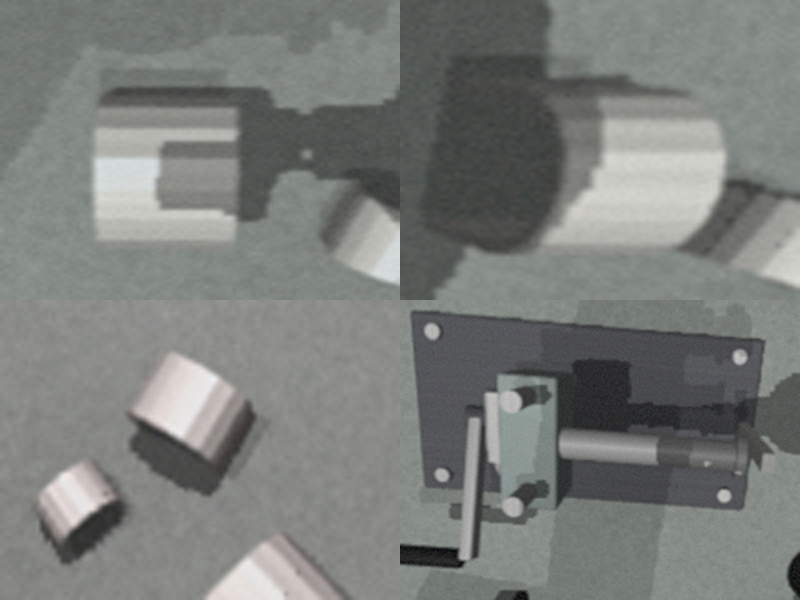

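```bash
cat >> h.py <<'E'
def stand_T(p): 
    c,s=np.cos(p[2]),np.sin(p[2]); return lambda P:(np.atleast_2d(P)@np.array([[c,s,0],[-s,c,0],[0,0,1]]))+np.array([p[0],p[1],0])
E
python3 - <<'E'
from h import *
from scipy.optimize import least_squares
C=np.array([[.075,.145,.012],[.075,-.145,.012],[-.075,-.145,.012],[-.075,.145,.012]])
obs=[("wrist",load("w2"),[0,1,2,3],[(157.8,86.6),(368.4,104.6),(355.8,204.8),(166.2,192.8)]),
("top",None,[0,1,2,3],[(286.5,167.5),(370.5,173),(367.75,216.25),(283.25,210)]),
("wrist",load("w1"),[1,2],[(174,103),(178,216)])]
f=lambda p:np.concatenate([(proj(n,stand_T(p)(C[i]),st)-px).ravel() for n,st,i,px in obs])
r=least_squares(f,[.61,.05,-.07],loss="soft_l1"); p=r.x; print("stand",p,f(p).round(1)); np.save("stand.npy",p)
g=stand_T(p)
hd=[[-.11*np.cos(.3),.06,.0875],[-.11*np.cos(.3),.13,.0875],[0,-.136,.135],[0,-.024,.135]]
print("handle ends, bar ends w2",proj("wrist",g(hd),load("w2")).round(1))
# former: silhouette
t=np.linspace(0,np.pi,40); prof=np.r_[[[.03,0]],np.c_[.03*np.cos(t),.035+.03*np.sin(t)],[[-.03,0]]]
M=np.array([[a,b,z] for a,z in prof for b in(-.02,.02)])
def sil(q):
    P=proj("wrist",stand_T(q)(M),load("w1")); i=P[:,1]
    L,Rr=P[1::2],P[0::2]; bl,br=L[L[:,1].argmax()],Rr[Rr[:,1].argmax()]
    return np.r_[bl,br,L[:,1].min()]
r=least_squares(lambda q:sil(q)-np.array([293.5,190,329.5,190.7,139.3]),[.6,-.265,0.],diff_step=1e-3); print("former",r.x,r.fun.round(1))
np.save("former.npy",r.x)
for s in(1,-1):
    for n,P,y in(("grasp",[*r.x[:2],.008],0),("hang",[*g([0,-.08,0])[0][:2],.08],p[2]),("handle",[*g([-.105,.1,0])[0][:2],.07],p[2])):
        print(s,n,kinematics.inverse_kinematics(P,down(s*np.pi/2+y)))
E
```

```text
stand [ 0.61340602  0.05294761 -0.07711204] [-1.5 -0.3  1.7 -0.6  1.2  2.  -1.1  0.2 -0.1 -0.7  0.3 -1.1  1.  -1.1
 -0.3 -0.1 -2.6  0.3  1.2  2.5]
handle ends, bar ends w2 [[205.3 236.4]
 [150.6 232.7]
 [372.6 177.6]
 [266.7 169.6]]
former [ 0.60439326 -0.2667226   0.01050004] [ 1.7  1.  -1.7 -0.  -1.1]
1 grasp [-0.52724138  0.73172114 -0.12646045  0.71261473  0.          1.04355494]
1 hang [-0.16551271  0.56424944 -0.23128119  0.7752657   0.          1.48239566]
1 handle [ 0.16524754  0.47268289 -0.4284608   0.66965264  0.          1.81315591]
-1 grasp [-0.52724138  0.73172114 -0.12646045  0.71261473  0.         -2.09803771]
-1 hang [-0.16551271  0.56424944 -0.23128119  0.7752657   0.         -1.65919699]
-1 handle [ 0.16524754  0.47268289 -0.4284608   0.66965264  0.         -1.32843675]
```

The plate's own centre isn't the stand origin: the bar and handle appear about 18 px left of where I predicted. I'll refit the origin on the bar, handle and rod features.

```bash
python3 - <<'E'
from h import *
from scipy.optimize import least_squares
p0=np.load("stand.npy")
ho=[-.1051,.13,.0875]; bc=[0,-.024,.135]; bk=[0,-.136,.135]
obs=[("wrist",load("w2"),[bc,bk,ho],[(246,165.8),(352.8,173),(131,232)]),
("top",None,[bc,bk,ho],[(328.5,185.25),(364.5,187),(279,215.75)])]
f=lambda p:np.concatenate([(proj(n,stand_T(p)(P),st)-px).ravel() for n,st,P,px in obs])
for q in (least_squares(lambda u:f([*u,p0[2]]),p0[:2]), least_squares(f,p0)): print(q.x,q.fun.round(1))
p=q.x; np.save("stand.npy",[*least_squares(lambda u:f([*u,p0[2]]),p0[:2]).x,p0[2]])
S=np.load("stand.npy")
print(proj("wrist",stand_T(S)([[0.03,0,.17],[-.03,0,.17]]),load("w2")), "rods seen (216,140),(217,204)")
E
```

```text
[0.61652723 0.07468923] [-0.2  0.9 -0.6  1.7  2.1 -1.5 -0.7 -2.4 -1.3 -2.  -0.9 -0.9]
[ 0.61642172  0.07485133 -0.07272634] [-0.4  0.9 -0.7  1.2  2.4 -1.  -0.7 -2.4 -1.3 -2.2 -0.8 -0.6]
[[210.61466889 139.68343338]
 [212.51265139 202.72138819]] rods seen (216,140),(217,204)
```

```bash
python3 - <<'E'
from h import *
x,y,a=np.load("former.npy"); q=down(-np.pi/2+a)
env.gripper_to(.085)
env.movep([x,y,.16],q)
print(env.move_linear([x,y,.008],.12,force_limit=8)); s=env.get_state(); print(s["tool_pos"],s["force"],s["opening"])
env.gripper_to(0,30); s=env.get_state(); print(s["opening"],s["gripper_force"])
env.move_linear([x,y,.20],.12)
s=env.get_state(); print(s["opening"],s["gripper_force"],s["force"],s["time"])
w=wrist("w3")
cv2.imwrite("pics/sc3.png",np.vstack([cv2.resize(get_image("scene")[150:400,130:450,::-1],(640,500))]))
E
```

```text
False
[ 0.60508342 -0.26707298  0.00892117] [0.80094204 0.09548724 0.33900211] 0.08509183423291972
0.05958564226357695 32.42794755846262
0.059756098667155345 32.57066152989864 [-0.36004276 -1.35929822 -1.03429589] 11.0167
```

View pics/sc3.png

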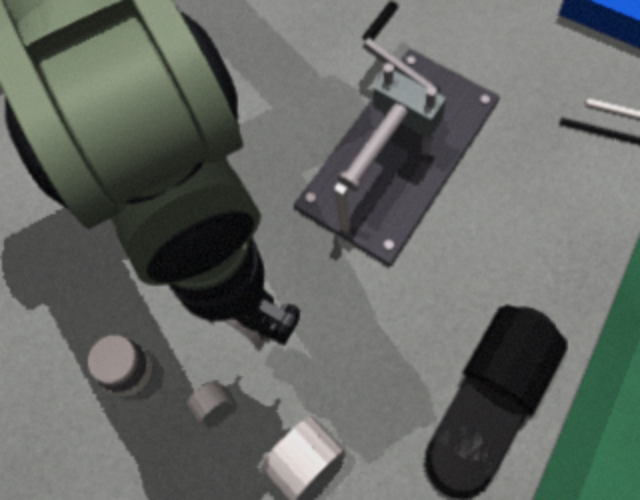

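The former is held: the opening is 59.6 mm, and only the small and large ones remain on the bench at crop (212,402) and (305,460). Next I hang it.

```bash
python3 - <<'E'
from h import *
S=np.load("stand.npy"); g=stand_T(S); q=down(-np.pi/2+S[2])
X,Y,_=g([0,-.08,0])[0]; print(X,Y)
env.movep([X,Y,.21],q); env.dwell(.3)
print(env.move_linear([X,Y,.115],.10,force_limit=8)); s=env.get_state(); print(s["tool_pos"],s["force"])
print(env.move_linear([X,Y,.079],.04,force_limit=4)); s=env.get_state(); print(s["tool_pos"],s["force"],s["moment"],s["opening"],s["time"])
st=wrist("w4")
a=cv2.imread("pics/w4.png"); b=get_image("scene")[150:350,200:520,::-1]
cv2.imwrite("pics/c4.png",np.vstack([a[:,:][50:350],cv2.resize(b,(640,400))[100:390]]))
E
```

```text
0.6103643792726259 -0.005073032811475989
False
[ 0.6109613  -0.00511511  0.11573548] [ 0.53111662  0.80208004 -1.61728056]
True
[ 0.60993634 -0.00508767  0.08352664] [-1.20948128 -0.25470139  5.59110348] [-0.03134015  0.14863913  0.02332422] 0.06003640673905898 14.2833
```

View pics/c4.png

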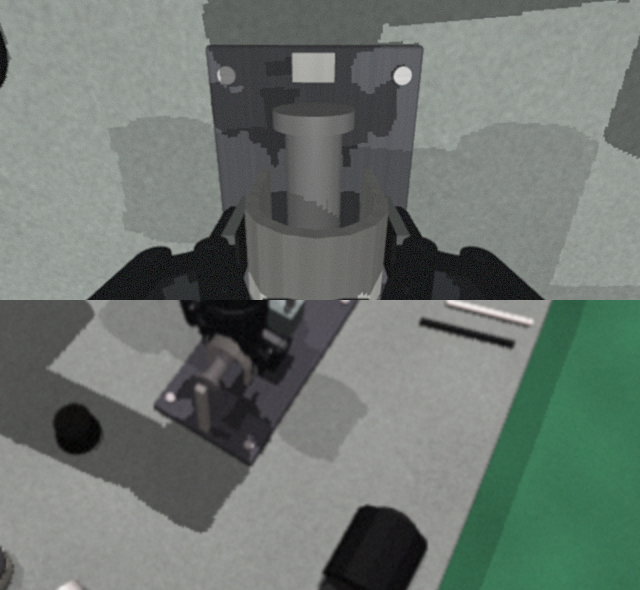

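The wrist view shows the bar inside the former, centred between the legs, and contact came at the expected height. I'll release, retreat and move over the handle.

```bash
python3 - <<'E'
from h import *
S=np.load("stand.npy"); g=stand_T(S); q=down(-np.pi/2+S[2])
env.gripper_to(.085); s=env.get_state(); print(s["force"],s["opening"])
p=s["tool_pos"]
env.move_linear([p[0],p[1],.27],.10)
H=g([-.1051,.102,0])[0]
env.movep([H[0],H[1],.24],q)
env.dwell(.2); wrist("w5"); print(env.get_state()["time"], proj("wrist",g([[-.1051,.13,.0875],[-.1051,.06,.0875]]),load("w5")))
b=get_image("scene")[130:330,220:420,::-1]; a=cv2.imread("pics/w5.png")
cv2.imwrite("pics/c5.png",np.hstack([cv2.resize(a,None,fx=.75,fy=.75),cv2.resize(b,(300,300))]))
E
```

```text
[0.90701722 1.27129797 0.00214245] 0.08486911221132655
17.8917 [[315.54934998 211.36497302]
 [315.46236424 144.33364662]]
```

View pics/c5.png

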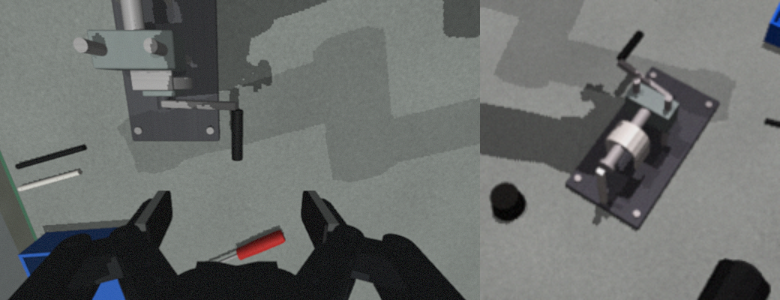

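The handle sits where predicted, at (316,144–213), and the former hangs on the bar. Next I grip the handle and swing it.

```bash
python3 - <<'E'
from h import *
S=np.load("stand.npy"); g=stand_T(S); q=down(-np.pi/2+S[2])
def tcp(th): f=.3+th; return g([-.11*np.cos(f),.102,.055+.11*np.sin(f)-.0195])[0]
env.gripper_to(.055)
print(env.move_linear(tcp(0),.10,force_limit=8)); s=env.get_state(); print(s["tool_pos"]-tcp(0),s["force"])
env.gripper_to(0,30); s=env.get_state(); print(s["opening"],s["gripper_force"],s["force"])
for th in np.linspace(0,1.27,10)[1:]:
    env.move_linear(tcp(th),.06,ori=q); s=env.get_state()
    print(round(th,2),(1e3*(s["tool_pos"]-tcp(th))).round(1),s["force"].round(1),round(s["opening"],4))
    if np.linalg.norm(s["force"])>35: print("stop");break
env.dwell(.5); s=env.get_state(); print((1e3*(s["tool_pos"]-tcp(1.27))).round(1),s["force"].round(1),s["opening"],s["time"])
wrist("w6"); a=cv2.imread("pics/w6.png"); b=get_image("scene")[110:290,240:420,::-1]
cv2.imwrite("pics/c6.png",np.hstack([cv2.resize(a,None,fx=.65,fy=.65),cv2.resize(b,(380,380))[:260]]))
cv2.imwrite("pics/top6.png",get_image("top")[:,:,::-1])
E
```

```text
False
[0.00049564 0.00013005 0.00056285] [ 0.87633025  0.06432877 -0.83209039]
0.014780724933929639 29.339508712291718 [0.69193843 0.04116797 0.57274387]
0.14 [-0.1  0.  -0.3] [ 2.5  0.9 -6. ] 0.015
0.28 [-0.8  0.1  0.2] [-0.6  1.  -6. ] 0.0147
0.42 [-1.7  0.1  0.5] [-6.5  3.  -2.3] 0.0148
0.56 [-3.3  0.3  0.7] [-11.4   2.2   3.3] 0.0149
0.71 [-4.6  0.4  1.4] [-16.8   1.6  11.1] 0.0148
0.85 [-3.2  0.4  3.2] [-17.2  -0.3  18.7] 0.0148
0.99 [-0.9  0.1  3.4] [-11.9  -0.3  13.2] 0.0149
1.13 [-0.5  0.   2.9] [-8.5  1.1  9.3] 0.0147
1.27 [-0.3 -0.   2.8] [-7.5  0.5  8.4] 0.0149
[-0.5  0.   2.8] [-7.8  0.1  7.8] 0.01526290109494303 24.825
```

View pics/c6.png

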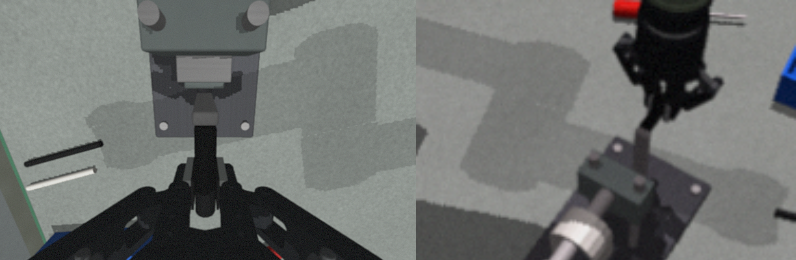

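In c6 the lever arm stands upright under the gripped handle. The handle is at column 317 and the rod tops' midpoint is at column 314, so it is within about 1 mm of straight up. The former hangs on the raised bar, clear of the gripper. Forces are small, so I'm handing in.

```bash
python3 -c "
from h import *
print(order.finish_job())"
```

```text
the job is handed in; nothing more can be done
None
```

The former hangs freely on the bar, the gripper is holding the cam lever upright (to about 1 mm at the handle), and the job was handed in at about 25 s of the 64 s allowed; no verdict came back.

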